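# Deal the oat biscuits onto two plates

## Task

Deal the four oat biscuits from the slanted rack onto the two white plates in turn, one at a time from the top of the pile: first the round plate, then the square, then round, then square, so that each ends with two. Lay every biscuit flat in the middle of its plate, the second on top of the first, and set it down softly: feel for the touch, do not drop it or press hard. Leave the plates and the other things where they stand.

Things in the scene. Friction and masses are not known exactly. Their poses are not given: they have to be found in the camera images.
- rack_board (a point): slanted steel rack, fixed, open-sided; base 130 x 110 mm. Point: middle of the upper surface of its board (42 mm up the slope, 100 mm wide), 58 mm above the counter. Frame upright (z up), yawed with the rack; the board rises at 30 degrees towards its +x, low edge towards -x (roughly the robot), so its outward normal is (-0.5, 0, 0.866)
- rack_toe (a point): middle of the low edge of the pile, on the board plane. Here, at y = +/-38 mm, two toe posts 12 mm wide and 6 mm thick stand square to the board, 62 mm high above it, and stop the biscuits from sliding off; the 64 mm between them is open for a finger. Frame as rack_board
- biscuit0_mid (a point): centre of an oat biscuit, rigid slab 50 (x) x 90 (y) x 16 mm (z), about 65 g; four alike. Starts as number 1 from the board in the pile on the rack, flat on the slope: its z square to the board, its x up the slope, long sides level, against the toe posts, directly on the one below (each up to 4 mm off along y). Grip across the 50 mm, fingers square to the board
- biscuit1_mid (a point): centre of an oat biscuit, rigid slab 50 (x) x 90 (y) x 16 mm (z), about 65 g; four alike. Starts as number 2 from the board in the pile on the rack, flat on the slope: its z square to the board, its x up the slope, long sides level, against the toe posts, directly on the one below (each up to 4 mm off along y). Grip across the 50 mm, fingers square to the board
- biscuit2_mid (a point): centre of an oat biscuit, rigid slab 50 (x) x 90 (y) x 16 mm (z), about 65 g; four alike. Starts as number 3 from the board in the pile on the rack, flat on the slope: its z square to the board, its x up the slope, long sides level, against the toe posts, directly on the one below (each up to 4 mm off along y). Grip across the 50 mm, fingers square to the board
- biscuit3_mid (a point): centre of an oat biscuit, rigid slab 50 (x) x 90 (y) x 16 mm (z), about 65 g; four alike. Starts as number 4 from the board in the pile on the rack, flat on the slope: its z square to the board, its x up the slope, long sides level, against the toe posts, directly on the one below (each up to 4 mm off along y). Grip across the 50 mm, fingers square to the board
- round_top (a point): centre of the flat upper face of the round white porcelain plate, 150 mm across, no rim, upper face 10 mm above the counter; 0.45 kg, loose
- square_top (a point): centre of the flat upper face of the square white porcelain plate, 140 x 140 mm, no rim, upper face 10 mm above the counter; axes along its sides; 0.5 kg, loose. The two plates stand one on each side of the rack, either way round
- mill: bystander: dark wooden pepper mill, 56 mm across, 190 mm tall, origin at its foot; beyond the rack
- bowl: bystander: small steel bowl, 110 mm across, 50 mm tall, origin at its foot; beyond the rack
- tub: bystander: white plastic tub with lid, 90 mm across, 90 mm tall, origin at its foot; to the left
Mind the look-alikes: they are no part of the job. Leave any blue, green or red look-alike of the part that bears biscuit2_mid alone.

How it is judged (in metres and radians):
On the way, in this order (a step that is already met when the one before it is completed fails the run):
1. the top biscuit lies flat on the middle of the round plate, let go (horizontal distance between biscuit3_mid and round_top below 0.025 m and z of biscuit3_mid in the frame of round_top below 0.013 m and angle between biscuit3_mid's own z axis and vertical below 0.1 rad and contact force between the fingers and biscuit3 below 0.05 N and linear speed of biscuit3 below 0.03 m/s), for 0.1 s.
2. then the next lies on the middle of the square plate, let go (horizontal distance between biscuit2_mid and square_top below 0.025 m and z of biscuit2_mid in the frame of square_top below 0.013 m and angle between biscuit2_mid's own z axis and vertical below 0.1 rad and contact force between the fingers and biscuit2 below 0.05 N and linear speed of biscuit2 below 0.03 m/s), for 0.1 s.
3. then the third lies on top of the one on the round plate, let go (horizontal distance between biscuit1_mid and round_top below 0.025 m and z of biscuit1_mid in the frame of round_top between 0.017 and 0.03 m and angle between biscuit1_mid's own z axis and vertical below 0.1 rad and contact force between the fingers and biscuit1 below 0.05 N and linear speed of biscuit1 below 0.03 m/s), for 0.1 s.
4. then the last lies on top of the one on the square plate, let go (horizontal distance between biscuit0_mid and square_top below 0.025 m and z of biscuit0_mid in the frame of square_top between 0.017 and 0.03 m and angle between biscuit0_mid's own z axis and vertical below 0.1 rad and contact force between the fingers and biscuit0 below 0.05 N and linear speed of biscuit0 below 0.03 m/s), for 0.1 s.
At the end, for the whole second after the job is handed in: Two biscuits on each plate, each flat (within 0.1 rad), its centre within 25 mm of the plate's centre seen from above and the lower one below 13 mm, the upper one 17 to 30 mm over the plate's face (one on top of the other), at rest and untouched by the fingers (all of step 1 and all of step 2 and all of step 3 and all of step 4).
It fails at once if a biscuit is dropped or thrown (faster than 0.45 m/s with no finger on it, a fall of about 10 mm) ((linear speed of biscuit0 above 0.45 m/s and contact force between the fingers and biscuit0 below 0.01 N) or (linear speed of biscuit1 above 0.45 m/s and contact force between the fingers and biscuit1 below 0.01 N) or (linear speed of biscuit2 above 0.45 m/s and contact force between the fingers and biscuit2 below 0.01 N) or (linear speed of biscuit3 above 0.45 m/s and contact force between the fingers and biscuit3 below 0.01 N)).
It fails at once if a biscuit is pressed onto a plate with more than 100 N (contact force between any of biscuit0, biscuit1, biscuit2, biscuit3 and plate_round above 100 N or contact force between any of biscuit0, biscuit1, biscuit2, biscuit3 and plate_square above 100 N).
It fails at once if the mill, bowl or tub is pushed more than 20 mm (distance of any of mill, bowl, tub from where it was at the start of the episode above 0.02 m).
It fails at once if a plate is pushed more than 30 mm (distance of any of round_top, square_top from where it was at the start of the episode above 0.03 m).
It also fails if it takes over 72 s, if anything falls off the work surface, if the arm or the gripper's body presses on something with over 40 N, if the wrist force passes 120 N, or if a joint passes its speed limit or range.

## Robot

A 7-joint arm with a two-finger parallel gripper is mounted at the origin on the work surface. World frame = base frame: x ahead of the robot, y to its left, z up, the work surface at z = 0. Lengths are in mm, angles in degrees, forces in N, time in s.
With the tool pointing down it reaches from about 425 to 875 mm from the base axis. Payload 4.7 kg.
Tool frame: the origin (TCP) lies at the centre of the arm's flange, where the gripper is bolted on; the fingertips stand 173 mm ahead of it and the grasp point (between the pads) lies 155 mm ahead of it (bot.tip_reach is the y of the fingertips in the tool frame, in mm); y points along the fingers, x is the direction in which the jaws open and shut, and the axes are right-handed (so a half turn about y gives the same grasp; the last joint's range is limited). The gripper opens to 85 mm and grips with 20 to 120 N. Pads are 22 mm wide; open, the fingers measure 114 mm over their backs; the gripper's body (76 mm by 85 mm) begins 54 mm behind the grasp point. The pads swing forward as they close: fully open they stand 13 mm farther back than shut.
Start: joints at [64.062, 18.392, -4.016, 83.108, 1.295, 78.541, -3.26], TCP at [292.505, -580.472, 404.749] pointing down, gripper open.
Joint ranges: [-163.93, 163.93], [-17.29, 119.83], [-79.2, 71.16], [3.27, 140.29], [-89.18, 269.18], [5.43, 117.66], [-154.24, 154.24]. Speed limits (degrees/s): [147.25, 147.25, 180, 180, 180, 180, 180].

## Interface

Orientations are given as [roll, pitch, yaw] about the fixed x, y, z axes, in that order (R = Rz(yaw) Ry(pitch) Rx(roll)).
In Python, from plant import bot gives the robot as it stands.
- The arm moves only by the tool step_arm, never from a script. Its argument "moves" is a list of rows, each a list of 3 entries, a list of its own where there are three numbers: the shift along the tool's x, y, z in mm, then the turn, a rotation vector about the tool's x, y, z in rad, then the opening, from 0 (shut) to 1 (fully open). In form: [[[dx, dy, dz], [wx, wy, wz], grip], ...]. A call has exactly 5 rows; each row shifts and turns the commanded pose from where the row before left it, along the tool's axes as they then stand; what a row does not reach is not made up. A row lasts 1/8 s, in which the tool goes at most 62.5 mm and 10.7 degrees, less where a joint would pass 70% of its speed; a pose out of reach is approached as far as the arm can. A call is refused whole if a number of a shift passes 62.5 or a number of a turn 0.188, either way. A call with a gripper value outside its range is refused whole. The fingers move at their own pace and stop on an object; the grip force is fixed at half the most. Time passes only in rows, so rows that do not move let the fingers close, or fill a call up. It gives the time, the measured TCP pose, the force and the opening at its end, in the units of the state.
- bot.read_state(): the state, without advancing time (a new reading comes with each control period).
- bot.capture(name): name is "side" or "top"; returns (picture, depth): 480x640x3 uint8, red, green, blue; 480x640 float32, mm along the optical axis (not along the pixel's ray), 0 where there is no reading.
- bot.camera_params(name): a dict with "fx", "fy", "cx", "cy" (pixels), "eye" and "rotation" of the camera in the world. Camera axes: x right, y down, z forward; pixel columns grow to the right and rows downward; lengths in mm; the calibration is good to about 2 mm. A picture is of the moment at which its call begins. camera_params takes no time and is no camera call.
- bot.finish_job(): hands the job in, once; it reports no verdict.
The state is a dict: "time": time; "joint_positions": joint angles; "qd": joint speeds; "joint_efforts": joint torques, N m; "eef_pos": TCP position; "eef_rot": TCP orientation; "wrist_force": force on the tool from outside, world axes, zero at the start; "ft_torque": the same for the moment, N m; "gripper_width": finger opening in mm.
Only numpy, scipy, OpenCV 4.12 (cv2) and the standard library are available. Lean on these libraries where they do the work, as an engineer would, in place of code of your own. Each camera call takes 0.05 s, during which the arm holds its last target. There are 200 camera calls.

## Working session

There is one attempt and no reset: what is moved stays moved. The work goes in short steps, Python scripts to look and compute and a tool call to move; the robot and the scene stay as the last step left them, time stands still between calls to the robot, and variables do not carry over. Pictures are saved under pics/ and viewed, about 8 in all and at most 12, crops included, and the job is handed in when it is done.

Besides the shell and the picture viewer there is one more tool, called after "Emit:" as name(argument=value, ...) on one line, values as JSON. step_arm: Moves the arm, as the interface text tells. Its arguments: {"type":"object","properties":{"moves":{"type":"array","items":{"type":"array"}}},"required":["moves"]}

```bash
mkdir -p pics; ls; python3 - <<'E'
from plant import bot
import cv2,numpy as np
print(bot.read_state())
for n in("top","side"):
    p,d=bot.capture(n);cv2.imwrite(f"pics/{n}0.png",p[:,:,::-1]);np.savez(f"{n}0.npz",p=p,d=d);print(n,bot.camera_params(n),(d>0).mean())
E
```

```text
pics
{'time': 0.0, 'joint_positions': array([64.06198011, 18.43843141, -4.01417455, 83.17643048,  1.29676276,
       78.54253428, -3.26023705]), 'qd': array([-0.03820035,  0.01940755, -0.05606566,  0.06697274,  0.0262012 ,
        0.07767984,  0.00128993]), 'joint_efforts': array([-7.73619704e-04, -4.93581927e+01, -3.82532515e-01, -3.14332294e+01,
        1.29614249e-02,  1.14248920e-02, -1.57682464e-06]), 'eef_pos': array([ 292.37626342, -580.28360745,  403.61674596]), 'eef_rot': array([-90.00810527,   0.1120552 , -63.25337748]), 'wrist_force': array([ 1.1336962 ,  0.16603256, -0.59231793]), 'ft_torque': array([ 0.00724055, -0.00647817,  0.0142061 ]), 'gripper_width': 85.64718938066561}
top {'fx': 442.6024930114643, 'fy': 442.6024930114643, 'cx': 316.12969893603923, 'cy': 237.22076780498816, 'eye': array([526.38640664,  85.87232478, 999.72950258]), 'rotation': array([-1.74028242e+02, -8.14370177e-02, -9.14982366e+01])} 0.9959147135416667
side {'fx': 531.0744984914611, 'fy': 531.0744984914611, 'cx': 317.64281902070843, 'cy': 242.78205547010765, 'eye': array([ 441.81600999, -643.80843337,  866.41233184]), 'rotation': array([-136.20070266,   -0.16248985,  -14.15800614])} 0.996015625
```

View pics/top0.png

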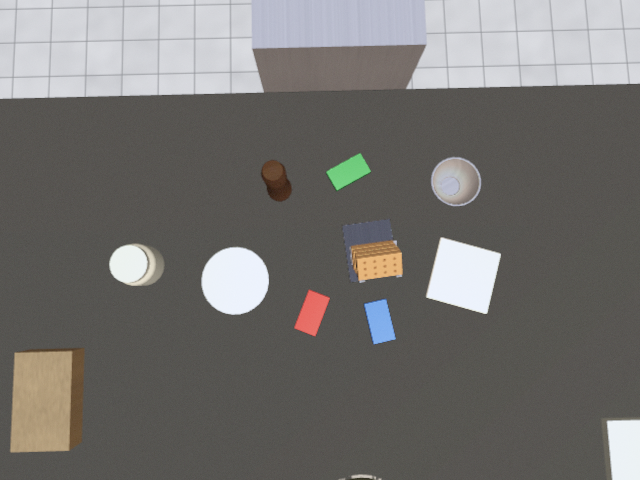

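View pics/side0.png

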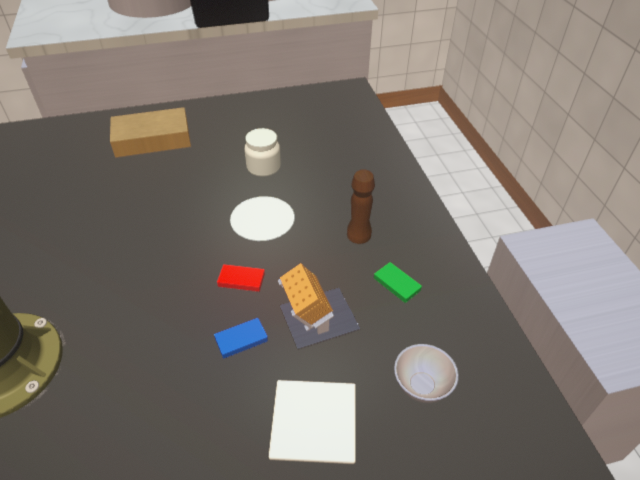

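The top view shows the round plate at (235,281), the square plate at (464,275) and the pile at (379,265) on the rack at (370,250). The loose red, blue and green slabs are decoys.

```bash
cat > h.py <<'E'
from plant import bot
import cv2,numpy as np
from scipy.spatial.transform import Rotation as Ro
def cam(n):
    c=bot.camera_params(n);return c,Ro.from_euler('xyz',c['rotation'],degrees=True).as_matrix()
def pts(n,d):
    c,R=cam(n);v,u=np.mgrid[:480,:640]
    P=np.stack([(u-c['cx'])/c['fx']*d,(v-c['cy'])/c['fy']*d,d],-1)
    return P@R.T+c['eye']
def ray(n,uv,z):
    c,R=cam(n);uv=np.atleast_2d(uv)
    r=np.c_[(uv[:,0]-c['cx'])/c['fx'],(uv[:,1]-c['cy'])/c['fy'],np.ones(len(uv))]@R.T
    return c['eye']+r*((z-c['eye'][2])/r[:,2])[:,None]
def orange(p):
    h=cv2.cvtColor(p,cv2.COLOR_RGB2HSV);return cv2.inRange(h,(8,120,60),(22,255,255))
def big(m,box):
    k=np.zeros_like(m);x0,y0,x1,y1=box;k[y0:y1,x0:x1]=m[y0:y1,x0:x1]
    c=max(cv2.findContours(k,0,2)[0],key=cv2.contourArea);return c
E
python3 - <<'E'
from h import *
for n,rb,sb,ob in(("top",(190,230,280,330),(415,225,510,325),(335,225,415,290)),("side",(220,190,300,245),(262,372,362,468),(270,250,345,340))):
    z=np.load(n+"0.npz");p,d=z['p'],z['d'];P=pts(n,d)
    w=cv2.inRange(p,(170,170,170),(255,255,255))
    for nm,b in(("round",rb),("square",sb)):
        c=big(w,b);q=ray(n,c[:,0].astype(float),10)[:,:2].astype(np.float32)
        m=np.zeros((480,640),np.uint8);cv2.drawContours(m,[c],-1,1,-1)
        print(n,nm,"rect",cv2.minAreaRect(q),"circ",cv2.minEnclosingCircle(q),"z",np.median(P[m>0][:,2]))
    m=orange(p);k=np.zeros_like(m);x0,y0,x1,y1=ob;k[y0:y1,x0:x1]=m[y0:y1,x0:x1]
    k=cv2.morphologyEx(k,cv2.MORPH_CLOSE,np.ones((5,5)))
    Q=P[k>0]; rng=np.random.default_rng(0);best=None
    for _ in range(800):
        a,b_,c_=Q[rng.choice(len(Q),3,0)];nn=np.cross(b_-a,c_-a);L=np.linalg.norm(nn)
        if L<300:continue
        nn/=L;nn*=np.sign(nn[2]);
        if nn[2]<.75:continue
        i=abs((Q-a)@nn)<2
        if best is None or i.sum()>best.sum():best=i
    I=Q[best];cen=I.mean(0);nn=np.linalg.svd(I-cen,full_matrices=0)[2][2];nn*=np.sign(nn[2])
    e2=np.cross([0,0,1],nn);e2/=np.linalg.norm(e2)   # level
    e1=np.cross(e2,nn)
    r=cv2.minAreaRect(np.c_[(I-cen)@e1,(I-cen)@e2].astype(np.float32))
    c3=cen+e1*r[0][0]+e2*r[0][1]
    print(n,"top face n",nn,"tilt",np.degrees(np.arccos(nn[2])),"yaw of -n",np.degrees(np.arctan2(-nn[1],-nn[0])),"ctr",c3,r[1:],best.sum(),len(Q))
    # long-edge direction
    print(" board pt est", c3-64*nn)
    dk=(P[...,2]>-3)&(P[...,2]<12)
E
```

```text
top round rect ((538.2827758789062, 264.6952819824219), (147.45213317871094, 147.77392578125), 44.24633026123047) circ ((538.4966430664062, 265.2115783691406), 75.12841033935547) z 9.766374513661049
top square rect ((536.6729736328125, -243.96829223632812), (139.72171020507812, 139.86587524414062), 73.06134796142578) circ ((536.7468872070312, -243.71176147460938), 96.36058044433594) z 9.195052702476119
top top face n [-0.48327427 -0.05026311  0.87402494] tilt 29.070213051660026 yaw of -n 5.937719497937681 ctr [560.35395139 -42.01440788 115.03319085] ((45.33572769165039, 88.6327133178711), 2.2159271240234375) 611 1359
 board pt est [591.28350479 -38.79756878  59.09559462]
side round rect ((537.7884521484375, 262.68267822265625), (145.77716064453125, 147.5166015625), 76.02713012695312) circ ((538.9746704101562, 263.6221618652344), 75.01615905761719) z 10.534418753295654
side square rect ((536.7514038085938, -247.21263122558594), (140.26773071289062, 138.06988525390625), 73.05975341796875) circ ((537.1884765625, -246.9933624267578), 96.77822875976562) z 10.55386888451983
side top face n [-0.48743629 -0.05743556  0.87126748] tilt 29.39373571998107 yaw of -n 6.720284166042583 ctr [557.62518706 -43.98874869 113.99461415] ((91.71331787109375, 50.16111373901367), 89.73628234863281) 898 1813
 board pt est [588.82110978 -40.31287299  58.23349558]
```

```bash
cat >> h.py <<'E'
psi=np.radians(6.3);c_,s_=np.cos(psi),np.sin(psi)
N=np.array([-.5*c_,-.5*s_,.866]);U=np.array([c_*.866,s_*.866,.5]);L=np.array([-s_,c_,0])
TOP=np.array([558.8,-43.0,114.4])          # centre of top face of the full pile
PL={'r':np.array([538.4,264.3,10.]),'s':np.array([536.9,-245.4,10.])}
def Rt(x,y): return np.c_[x,y,np.cross(x,y)]
RR=Rt(U,-N); RD=Rt(np.array([c_,s_,0]),np.array([0,0,-1.]))   # on the rack / pointing down
def pose():
    s=bot.read_state();return s['eef_pos'],Ro.from_euler('xyz',s['eef_rot'],degrees=True).as_matrix()
def plan(wps,start=None):
    """wps: (pos,R,rows). prints rounded rows"""
    p,R=start or pose();k=0
    for tp,tR,n in wps:
        p0,R0=p,R;w=Ro.from_matrix(R0.T@tR).as_rotvec()
        for i in range(1,n+1):
            q=p0+(tp-p0)*i/n;Q=R0@Ro.from_rotvec(w*i/n).as_matrix()
            dx=np.round(R.T@(q-p),0 if i<n else 1);dw=np.round(Ro.from_matrix(R.T@Q).as_rotvec(),3)
            print(dx.tolist(),dw.tolist(),end='\n' if k%5<4 else '\n--\n');k+=1
            p=p+R@dx;R=R@Ro.from_rotvec(dw).as_matrix()
    print("end",p.round(1));return p,R
def st():
    s=bot.read_state();print('t',s['time'],s['eef_pos'].round(1),s['eef_rot'].round(1),'F',s['wrist_force'].round(1),'w',s['gripper_width'].round(1),'q',s['joint_positions'].round(0))
E
python3 - <<'E'
from h import *
print(bot.tip_reach)
plan([(TOP+N*(159+50)+U*1,RR,15)])
E
```

```text
173.4
[-26.0, 7.0, 26.0] [0.021, -0.079, -0.031]
[-25.0, 7.0, 27.0] [0.021, -0.079, -0.03]
[-22.0, 7.0, 29.0] [0.021, -0.079, -0.031]
[-21.0, 7.0, 31.0] [0.021, -0.079, -0.03]
[-18.0, 7.0, 32.0] [0.022, -0.079, -0.031]
--
[-16.0, 7.0, 33.0] [0.021, -0.079, -0.031]
[-13.0, 7.0, 34.0] [0.021, -0.079, -0.03]
[-11.0, 8.0, 35.0] [0.021, -0.079, -0.031]
[-8.0, 8.0, 36.0] [0.021, -0.079, -0.03]
[-6.0, 9.0, 35.0] [0.021, -0.079, -0.031]
--
[-3.0, 9.0, 37.0] [0.021, -0.079, -0.03]
[-0.0, 10.0, 36.0] [0.021, -0.079, -0.031]
[1.0, 11.0, 35.0] [0.021, -0.079, -0.031]
[5.0, 12.0, 36.0] [0.021, -0.079, -0.03]
[6.7, 12.5, 34.1] [0.022, -0.079, -0.031]
--
end [455.8 -54.4 295.9]
```

Emit:
step_arm(moves=[[[-26,7,26],[0.021,-0.079,-0.031],0.74],[[-25,7,27],[0.021,-0.079,-0.03],0.74],[[-22,7,29],[0.021,-0.079,-0.031],0.74],[[-21,7,31],[0.021,-0.079,-0.03],0.74],[[-18,7,32],[0.021,-0.079,-0.031],0.74]])

```text
time: 0.72
eef_pos: [347.4, -403.5, 367.8]
eef_rot: [-85.8, -9.7, -40.8]
wrist_force: [0.2, 0.5, 0.5]
gripper_width: 63.0
```

Emit:
step_arm(moves=[[[-16,7,33],[0.021,-0.079,-0.031],0.74],[[-13,7,34],[0.021,-0.079,-0.031],0.74],[[-11,8,35],[0.021,-0.079,-0.03],0.74],[[-8,8,36],[0.021,-0.079,-0.031],0.74],[[-6,9,35],[0.021,-0.079,-0.03],0.74]])

```text
time: 1.35
eef_pos: [401.2, -229.0, 331.6]
eef_rot: [-85.7, -20.3, -18.1]
wrist_force: [0.8, 0.3, 0.4]
gripper_width: 63.3
```

Emit:
step_arm(moves=[[[-3,9,37],[0.021,-0.079,-0.03],0.74],[[0,10,36],[0.021,-0.079,-0.031],0.74],[[1,11,35],[0.021,-0.079,-0.031],0.74],[[5,12,36],[0.021,-0.079,-0.03],0.74],[[6.7,12.5,34],[0.022,-0.079,-0.031],0.74]])

```text
time: 1.98
eef_pos: [455.9, -53.6, 295.4]
eef_rot: [-90.2, -30.0, 6.6]
wrist_force: [0.2, 0.4, -0.0]
gripper_width: 63.2
```

```bash
python3 - <<'E'
from h import *
st()
p,d=bot.capture("side");cv2.imwrite("pics/side1.png",cv2.resize(p[150:390,180:480,::-1],None,fx=2.5,fy=2.5))
p,R=pose();print((np.array([U,N,L])@(p-TOP)).round(1), np.degrees(Ro.from_matrix(R.T@RR).as_rotvec()).round(2))
plan([(TOP+N*(159+25)+U*1,RR,5),(TOP+N*(159+4)+U*1,RR,5)])
E
```

```text
Traceback (most recent call last):
  File "h.py", line 39, in st
    s=bot.read_state();print('t',s['time'],s['eef_pos'].round(1),s['eef_rot'].round(1),'F',s['wrist_force'].round(1),'w',s['gripper_width'].round(1),'q',s['joint_positions'].round(0))
                                                                                                                         ^^^^^^^^^^^^^^^^^^^^^^^^
AttributeError: 'float' object has no attribute 'round'
```

```bash
sed -i "s/s\['gripper_width'\].round(1)/round(s['gripper_width'],1)/" h.py; python3 - <<'E'
from h import *
st()
p,d=bot.capture("side");cv2.imwrite("pics/side1.png",cv2.resize(p[150:390,180:480,::-1],None,fx=2.5,fy=2.5))
p,R=pose();print((np.array([U,N,L])@(p-TOP)).round(1), np.degrees(Ro.from_matrix(R.T@RR).as_rotvec()).round(2))
plan([(TOP+N*(159+25)+U*1,RR,5),(TOP+N*(159+4)+U*1,RR,5)])
E
```

```text
t 1.975 [455.9 -53.6 295.4] [-90.2 -30.    6.6] F [ 0.2  0.4 -0. ] w 63.2 q [ 40. -10. -31. 128. -23.  33.  30.]
[  1.1 207.3   5. ] [-0.24  0.6  -0.02]
[-0.0, 5.0, -1.0] [-0.001, 0.002, -0.0]
[-0.0, 4.0, -1.0] [-0.001, 0.002, -0.0]
[-0.0, 5.0, -1.0] [-0.0, 0.002, -0.0]
[-0.0, 5.0, -1.0] [-0.001, 0.002, -0.0]
[-0.2, 4.3, -1.0] [-0.001, 0.002, -0.0]
--
[0.0, 4.0, -0.0] [-0.0, 0.0, -0.0]
[0.0, 4.0, -0.0] [-0.0, 0.0, -0.0]
[0.0, 5.0, -0.0] [-0.0, 0.0, -0.0]
[0.0, 4.0, -0.0] [-0.0, 0.0, -0.0]
[0.0, 4.0, -0.0] [-0.0, 0.0, -0.0]
--
end [478.6 -51.8 256. ]
```

View pics/side1.png

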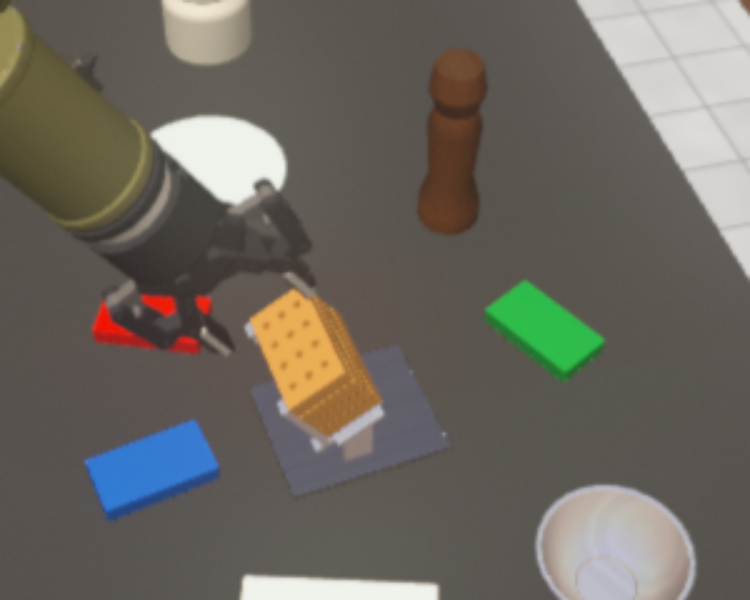

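The crop shows the open jaws above the pile and in line with its short side, with the low finger between the posts' lines. Moving in.

Emit:
step_arm(moves=[[[0,5,-1],[-0.001,0.002,0],0.74],[[0,5,-1],[-0.001,0.002,0],0.74],[[0,5,-1],[-0.001,0.002,0],0.74],[[0,4,-1],[-0.001,0.002,0],0.74],[[0,4,-1],[0,0.002,0],0.74]])

```text
time: 2.65
eef_pos: [468.1, -59.1, 275.7]
eef_rot: [-90.0, -30.0, 5.7]
wrist_force: [-0.1, -0.5, -0.1]
gripper_width: 63.1
```

Emit:
step_arm(moves=[[[0,4,0],[0,0,0],0.74],[[0,4,0],[0,0,0],0.74],[[0,5,0],[0,0,0],0.74],[[0,4,0],[0,0,0],0.74],[[0,4,0],[0,0,0],0.74]])

```text
time: 3.28
eef_pos: [478.5, -57.7, 257.5]
eef_rot: [-90.0, -30.0, 5.7]
wrist_force: [-0.8, 0.2, -0.2]
gripper_width: 63.4
```

```bash
cat >> h.py <<'E'
def rel(ref=None):
    p,R=pose();print('rel U,N,L',(np.array([U,N,L])@(p-(TOP if ref is None else ref))).round(1), 'rot err',np.degrees(Ro.from_matrix(R.T@RR).as_rotvec()).round(2))
def crop(name,cam_="side",box=(180,150,480,390)):
    p,d=bot.capture(cam_);x0,y0,x1,y1=box;cv2.imwrite(f"pics/{name}.png",cv2.resize(p[y0:y1,x0:x1,::-1],(800,600),interpolation=2));return p,d
E
python3 - <<'E'
from h import *
st();rel();crop("side2",box=(250,230,370,320))
E
```

```text
t 3.275 [478.5 -57.7 257.5] [-90.  -30.    5.7] F [-0.8  0.2 -0.2] w 63.4 q [ 40.  -3. -34. 128. -17.  26.  26.]
rel U,N,L [  1.1 164.6  -5.8] rot err [ 0.33 -0.51  0.  ]
```

View pics/side2.png

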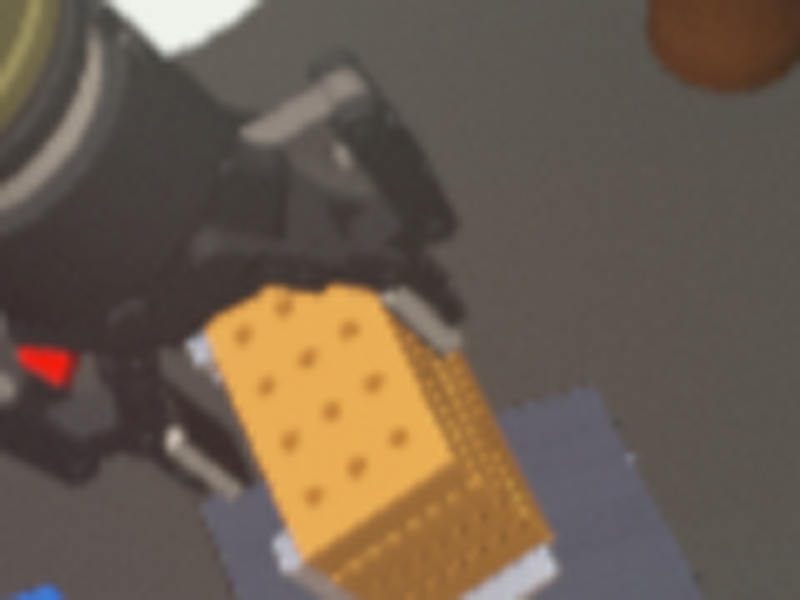

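The pad edges show up here as pale strips at about (210,465) and (425,320) in the crop. I'll read their depth to see how deep the tips are.

```bash
python3 - <<'E'
from h import *
p,d=bot.capture("side");P=pts("side",d);st();rel()
C=(P-TOP)@np.array([U,N,L]).T
C=np.where(orange(p)[...,None]>0,np.nan,C)
for nm,lo,hi in(("low",-48,-29),("up",27,48)):
    m=(C[...,0]>lo)&(C[...,0]<hi)&(C[...,1]>-30)&(C[...,1]<40)&(abs(C[...,2])<30)
    for a in range(-24,30,6):
        k=m&(C[...,1]>a)&(C[...,1]<=a+6);Q=C[k]
        if len(Q):print(nm,a,len(Q),"U",np.percentile(Q[:,0],[5,50,95]).round(),"L",np.percentile(Q[:,2],[5,50,95]).round())
for uv in((285,302),(283,300),(279,296),(318,281),(315,278)):
    print(uv,C[uv[1],uv[0]].round(1),p[uv[1],uv[0]])
E
```

```text
t 3.375 [478.4 -57.6 257.3] [-90.  -30.    5.7] F [-0.2  0.2 -0.2] w 62.6 q [ 40.  -3. -34. 128. -17.  26.  26.]
rel U,N,L [  0.9 164.5  -5.7] rot err [ 0.3  -0.51 -0.03]
low -12 1 U [-31. -31. -31.] L [30. 30. 30.]
low -6 5 U [-31. -31. -31.] L [-14.  -7.  -0.]
low 0 16 U [-42. -31. -30.] L [-17. -12.   1.]
low 6 27 U [-43. -32. -30.] L [-18. -12.   2.]
low 12 22 U [-42. -32. -31.] L [-17. -13.   1.]
low 18 25 U [-43. -34. -31.] L [-17. -13.   0.]
low 24 21 U [-44. -32. -30.] L [-17. -12.   3.]
up -6 1 U [33. 33. 33.] L [-17. -17. -17.]
up 0 9 U [34. 38. 41.] L [-18. -16. -12.]
up 6 21 U [33. 40. 46.] L [-18. -14.  -6.]
up 12 25 U [35. 41. 46.] L [-19. -14.  -4.]
up 18 23 U [33. 40. 46.] L [-18. -14.  -2.]
up 24 19 U [35. 41. 46.] L [-18. -14.  -9.]
(285, 302) [-32.1   6.8 -18. ] [103  92  84]
(283, 300) [-31.9  13.3 -16.8] [89 78 71]
(279, 296) [-30.6  28.9 -16.5] [66 54 52]
(318, 281) [ 38.8   3.1 -17.8] [139 127 116]
(315, 278) [ 38.6  12.7 -15.9] [131 120 109]
```

Emit:
step_arm(moves=[[[0,0,3],[0.005,-0.009,0],0.74],[[0,0,2.5],[0,0,0],0.74],[[0,3,0],[0,0,0],0.74],[[0,3,0],[0,0,0],0.74],[[0,1.5,0],[0,0,0],0.74]])

```text
time: 4.0
eef_pos: [481.6, -51.8, 251.0]
eef_rot: [-90.0, -30.0, 6.3]
wrist_force: [0.4, -0.0, 0.4]
gripper_width: 62.9
```

Emit:
step_arm(moves=[[[0,0,0],[0,0,0],0.65],[[0,0,0],[0,0,0],0.55],[[0,0,0],[0,0,0],0.4],[[0,0,0],[0,0,0],0.2],[[0,0,0],[0,0,0],0]])

```text
time: 4.62
eef_pos: [481.4, -51.8, 251.4]
eef_rot: [-90.1, -30.0, 6.3]
wrist_force: [-5.9, 0.8, 5.5]
gripper_width: 48.7
```

```bash
python3 - <<'E'
from h import *
st();rel()
p,d=bot.capture("side");P=pts("side",d)
C=(P-TOP)@np.array([U,N,L]).T
C=np.where(orange(p)[...,None]>0,np.nan,C)
for nm,lo,hi in(("low",-42,-22),("up",22,42)):
    m=(C[...,0]>lo)&(C[...,0]<hi)&(C[...,1]>-30)&(C[...,1]<12)&(abs(C[...,2])<17)
    for a in range(-20,10,4):
        k=m&(C[...,1]>a)&(C[...,1]<=a+4);Q=C[k]
        if len(Q):print(nm,a,len(Q),"U",np.median(Q[:,0]).round(1),"L",np.median(Q[:,2]).round(1))
E
```

```text
t 4.625 [481.4 -51.8 251.4] [-90.1 -30.    6.3] F [-5.9  0.8  5.5] w 48.7 q [ 40.  -2. -34. 128. -16.  25.  25.]
rel U,N,L [  1.  157.6  -0.3] rot err [ 0.05  0.01 -0.03]
low -12 1 U -27.6 L -11.1
low -8 4 U -27.8 L -9.8
low -4 5 U -29.9 L -10.1
low 0 10 U -30.2 L -8.7
low 4 12 U -27.3 L -8.2
low 8 12 U -24.3 L -5.8
up -12 5 U 30.8 L -9.2
up -8 4 U 30.3 L -9.3
up -4 18 U 32.8 L -7.4
up 0 12 U 33.2 L -8.1
up 4 15 U 33.3 L -7.2
up 8 10 U 33.2 L -7.5
```

Gripped: opening 48.7 mm, tips about 12 mm below the top face. Lifting square to the board.

Emit:
step_arm(moves=[[[0,-2,0],[0,0,0],0],[[0,-4,0],[0,0,0],0],[[0,-8,0],[0,0,0],0],[[0,-12,0],[0,0,0],0],[[0,-12,0],[0,0,0],0]])

```text
time: 5.3
eef_pos: [462.3, -53.9, 285.1]
eef_rot: [-90.1, -30.0, 6.3]
wrist_force: [0.1, -0.2, 0.9]
gripper_width: 48.2
```

```bash
python3 - <<'E'
from h import *
st();rel();crop("side3",box=(230,200,370,305))
p0=TOP+N*(157.6+38)+U*1;R0=RR
D=157.6
up=PL['r']+[0,0,16+D+40]
a,b=plan([(p0+(up+[0,0,60]-p0)*.4,RD,6),(up,RD,9)],start=(p0,R0))
E
```

```text
t 5.3 [462.3 -53.9 285.1] [-90.1 -30.    6.3] F [ 0.1 -0.2  0.9] w 48.2 q [ 40.  -8. -32. 128. -22.  31.  29.]
rel U,N,L [  1.3 196.4  -0.2] rot err [0.06 0.02 0.04]
[6.0, 4.0, 21.0] [0.0, -0.0, 0.087]
[7.0, 3.0, 20.0] [-0.0, -0.0, 0.088]
[7.0, 2.0, 21.0] [-0.0, -0.0, 0.087]
[7.0, 2.0, 20.0] [0.0, -0.0, 0.087]
[7.0, 2.0, 21.0] [-0.0, -0.0, 0.087]
--
[7.6, 0.4, 20.1] [-0.0, -0.0, 0.088]
[7.0, 7.0, 21.0] [-0.0, -0.0, -0.0]
[8.0, 6.0, 20.0] [0.0, -0.0, -0.0]
[7.0, 7.0, 21.0] [-0.0, -0.0, -0.0]
[7.0, 7.0, 20.0] [0.0, -0.0, -0.0]
--
[8.0, 7.0, 21.0] [-0.0, -0.0, -0.0]
[7.0, 6.0, 20.0] [-0.0, -0.0, -0.0]
[7.0, 7.0, 21.0] [-0.0, -0.0, -0.0]
[8.0, 7.0, 20.0] [-0.0, -0.0, -0.0]
[7.2, 6.3, 20.6] [-0.0, -0.0, -0.0]
--
end [538.4 264.3 223.6]
```

View pics/side3.png

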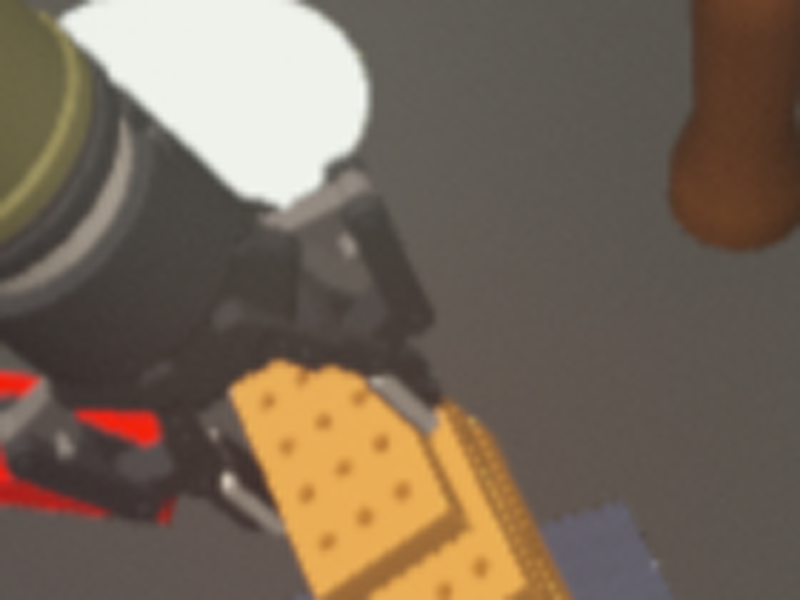

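Only the top biscuit came up. Carrying it to the round plate and levelling it on the way.

Emit:
step_arm(moves=[[[6,4,21],[0,0,0.087],0],[[7,3,20],[0,0,0.088],0],[[7,2,21],[0,0,0.087],0],[[7,2,20],[0,0,0.087],0],[[7,2,21],[0,0,0.087],0]])

```text
time: 5.98
eef_pos: [488.0, 52.9, 284.1]
eef_rot: [-90.1, -4.9, 6.2]
wrist_force: [-0.2, 0.3, 0.1]
gripper_width: 48.7
```

Emit:
step_arm(moves=[[[7.5,0,20],[0,0,0.088],0],[[7,7,21],[0,0,0],0],[[8,6,20],[0,0,0],0],[[7,7,21],[0,0,0],0],[[7,7,20],[0,0,0],0]])

```text
time: 6.6
eef_pos: [513.2, 158.4, 257.2]
eef_rot: [-90.0, -0.0, 6.2]
wrist_force: [-1.0, -1.5, -0.5]
gripper_width: 48.6
```

Emit:
step_arm(moves=[[[8,7,21],[0,0,0],0],[[7,6,20],[0,0,0],0],[[7,7,21],[0,0,0],0],[[8,7,20],[0,0,0],0],[[7,6,20.5],[0,0,0],0]])

```text
time: 7.22
eef_pos: [538.9, 264.1, 223.9]
eef_rot: [-90.1, -0.0, 6.2]
wrist_force: [-0.0, -0.4, -0.9]
gripper_width: 48.7
```

Emit:
step_arm(moves=[[[0,4,0],[0,0,0],0],[[0,6,0],[0,0,0],0],[[0,6,0],[0,0,0],0],[[0,6,0],[0,0,0],0],[[0,6,0],[0,0,0],0]])

```text
time: 7.85
eef_pos: [538.5, 263.3, 195.6]
eef_rot: [-90.1, 0.0, 6.2]
wrist_force: [0.0, -0.2, -0.5]
gripper_width: 48.2
```

```bash
cat >> h.py <<'E'
def face(n,box,down=True):
    """held/placed biscuit's top face seen in camera n: centre of level orange points"""
    p,d=bot.capture(n);P=pts(n,d);m=orange(p);k=np.zeros_like(m);x0,y0,x1,y1=box;k[y0:y1,x0:x1]=m[y0:y1,x0:x1]
    Q=P[k>0];z=np.percentile(Q[:,2],[5,50,95]);I=Q[Q[:,2]>z[1]-4] ;r=cv2.minAreaRect(I[:,:2].astype(np.float32))
    print(n,'n',len(Q),'z',z.round(1),'rect',np.round(r[0],1),np.round(r[1],1),round(r[2],1));return Q
E
python3 - <<'E'
from h import *
st();p,R=pose();print("down err",np.degrees(Ro.from_matrix(R.T@RD).as_rotvec()).round(2),(p-PL['r']).round(1))
face("side",(200,150,330,260));face("top",(180,220,300,340))
E
```

```text
t 7.85 [538.5 263.3 195.6] [-90.1   0.    6.2] F [ 0.  -0.2 -0.5] w 48.2 q [  7.  30. -45. 101.  25.  59. -40.]
down err [ 0.06 -0.05 -0.02] [ 1.000e-01 -1.000e+00  1.856e+02]
side n 600 z [30.9 37.9 40.9] rect [538.5 262.1] [49.5 93. ] 3.7
top n 1 z [400.5 400.5 400.5] rect [518.9 183.5] [0. 0.] 0.0
```

Emit:
step_arm(moves=[[[0,3,0],[0,0,0],0],[[0,3,0],[0,0,0],0],[[0,2,0],[0,0,0],0],[[0,1,0],[0,0,0],0],[[0,0,0],[0,0,0],0]])

```text
time: 8.57
eef_pos: [538.4, 263.8, 186.9]
eef_rot: [-90.0, 0.0, 6.3]
wrist_force: [-0.1, 0.9, -0.7]
gripper_width: 48.5
```

Emit:
step_arm(moves=[[[0,0.5,0],[0,0,0],0],[[0,0.5,0],[0,0,0],0],[[0,0.5,0],[0,0,0],0],[[0,0.5,0],[0,0,0],0],[[0,0,0],[0,0,0],0]])

```text
time: 9.2
eef_pos: [538.4, 263.7, 184.9]
eef_rot: [-90.0, 0.0, 6.3]
wrist_force: [-0.6, -0.3, 0.4]
gripper_width: 48.7
```

Emit:
step_arm(moves=[[[0,0.4,0],[0,0,0],0],[[0,0.3,0],[0,0,0],0],[[0,0.3,0],[0,0,0],0],[[0,0,0],[0,0,0],0],[[0,0,0],[0,0,0],0]])

```text
time: 9.82
eef_pos: [538.4, 263.8, 184.1]
eef_rot: [-90.0, 0.0, 6.3]
wrist_force: [-0.8, -0.2, 0.5]
gripper_width: 48.5
```

Emit:
step_arm(moves=[[[0,0.4,0],[0,0,0],0],[[0,0.3,0],[0,0,0],0],[[0,0.3,0],[0,0,0],0],[[0,0,0],[0,0,0],0],[[0,0,0],[0,0,0],0]])

```text
time: 10.45
eef_pos: [538.4, 263.9, 184.0]
eef_rot: [-90.1, 0.0, 6.3]
wrist_force: [-3.7, -1.2, 9.1]
gripper_width: 48.3
```

Touch felt at 9 N. Letting go.

Emit:
step_arm(moves=[[[0,0,0],[0,0,0],0.68],[[0,0,0],[0,0,0],0.74],[[0,0,0],[0,0,0],0.74],[[0,0,0],[0,0,0],0.74],[[0,-2,0],[0,0,0],0.74]])

```text
time: 11.08
eef_pos: [538.3, 263.7, 184.8]
eef_rot: [-90.0, 0.0, 6.3]
wrist_force: [0.4, -0.3, 0.1]
gripper_width: 63.1
```

Emit:
step_arm(moves=[[[0,-6,0],[0,0,0],0.74],[[0,-10,0],[0,0,0],0.74],[[0,-15,0],[0,0,0],0.74],[[0,-20,0],[0,0,0],0.74],[[0,-20,0],[0,0,0],0.74]])

```text
time: 11.7
eef_pos: [538.5, 264.0, 257.9]
eef_rot: [-90.0, -0.0, 6.3]
wrist_force: [0.1, -0.1, 1.1]
gripper_width: 63.1
```

```bash
python3 - <<'E'
from h import *
st();p,R=pose()
face("side",(200,150,330,260))
T=TOP-16*N
a=T+N*(157.5+45)+U*1
p[2]+=2
m=p+(a-p)*.6+[0,0,30]
e=plan([(m,RD,6),(a,RR,8),(a,RR,1)],start=(p,RD))
plan([(T+N*157.5+U,RR,10)],start=e)
E
```

```text
t 11.7 [538.5 264.  257.9] [-90.   -0.    6.3] F [ 0.1 -0.1  1.1] w 63.1 q [  9.  26. -47.  99.  21.  64. -38.]
side n 593 z [19.1 26.2 29.3] rect [ 506.5 -169.9] [954.8  58.9] 85.8
[-11.0, -7.0, -31.0] [0.0, 0.0, 0.0]
[-10.0, -6.0, -30.0] [0.0, 0.0, 0.0]
[-11.0, -7.0, -31.0] [0.0, 0.0, 0.0]
[-10.0, -7.0, -31.0] [0.0, 0.0, 0.0]
[-11.0, -6.0, -31.0] [0.0, 0.0, 0.0]
--
[-10.5, -6.9, -30.4] [0.0, 0.0, 0.0]
[-5.0, 3.0, -15.0] [-0.0, 0.0, -0.065]
[-6.0, 2.0, -16.0] [-0.0, -0.0, -0.066]
[-5.0, 3.0, -15.0] [-0.0, -0.0, -0.065]
[-6.0, 2.0, -15.0] [0.0, -0.0, -0.066]
--
[-6.0, 1.0, -16.0] [0.0, -0.0, -0.065]
[-6.0, 1.0, -15.0] [-0.0, 0.0, -0.066]
[-6.0, 1.0, -16.0] [0.0, 0.0, -0.065]
[-6.0, -0.0, -15.0] [0.0, 0.0, -0.066]
[-0.0, -0.0, 0.0] [-0.0, 0.0, 0.0]
--
end [467.  -53.2 276.4]
[-0.0, 4.0, 0.0] [-0.0, 0.0, 0.0]
[-0.0, 5.0, 0.0] [-0.0, -0.0, 0.0]
[-0.0, 4.0, 0.0] [-0.0, -0.0, 0.0]
[-0.0, 5.0, 0.0] [-0.0, 0.0, 0.0]
[-0.0, 4.0, 0.0] [-0.0, 0.0, 0.0]
--
[-0.0, 5.0, 0.0] [-0.0, 0.0, 0.0]
[-0.0, 4.0, 0.0] [-0.0, 0.0, 0.0]
[-0.0, 5.0, 0.0] [-0.0, -0.0, 0.0]
[-0.0, 4.0, 0.0] [-0.0, 0.0, 0.0]
[-0.1, 5.0, 0.0] [-0.0, 0.0, 0.0]
--
end [489.3 -50.7 237.4]
```

First biscuit lies at z 26, as it should. Going back for the second.

Emit:
step_arm(moves=[[[-11,-7,-31],[0,0,0],0.74],[[-10,-6,-30],[0,0,0],0.74],[[-11,-7,-31],[0,0,0],0.74],[[-10,-7,-31],[0,0,0],0.74],[[-11,-6,-31],[0,0,0],0.74]])

```text
time: 12.38
eef_pos: [502.4, 104.1, 289.9]
eef_rot: [-90.1, -0.0, 6.3]
wrist_force: [0.7, -1.0, 0.1]
gripper_width: 62.8
```

Emit:
step_arm(moves=[[[-10.5,-7,-30.5],[0,0,0],0.74],[[-5,3,-15],[0,0,-0.065],0.74],[[-6,2,-16],[0,0,-0.066],0.74],[[-5,3,-15],[0,0,-0.065],0.74],[[-6,2,-15],[0,0,-0.066],0.74]])

```text
time: 13.0
eef_pos: [481.2, 10.3, 284.5]
eef_rot: [-90.1, -15.2, 6.3]
wrist_force: [0.7, 0.5, -0.2]
gripper_width: 62.9
```

Emit:
step_arm(moves=[[[-6,1,-16],[0,0,-0.065],0.74],[[-6,1,-15],[0,0,-0.066],0.74],[[-6,1,-16],[0,0,-0.065],0.74],[[-6,0,-15],[0,0,-0.066],0.74],[[0,0,0],[0,0,0],0.74]])

```text
time: 13.62
eef_pos: [466.1, -54.2, 272.7]
eef_rot: [-90.1, -29.9, 6.2]
wrist_force: [0.0, 0.2, 0.6]
gripper_width: 63.0
```

```bash
cat >> h.py <<'E'
def pile(T):
    for n,ob in(("side",(255,240,345,340)),("top",(335,225,415,295))):
        p,d=bot.capture(n);P=pts(n,d);m=orange(p);k=np.zeros_like(m);x0,y0,x1,y1=ob;k[y0:y1,x0:x1]=m[y0:y1,x0:x1]
        k=cv2.morphologyEx(k,cv2.MORPH_CLOSE,np.ones((5,5)))
        C=(P[k>0]-T)@np.array([U,N,L]).T;I=C[abs(C[:,1])<4]
        if len(I)>50:print(n,len(I),'face N',np.median(I[:,1]).round(1),'U',np.percentile(I[:,0],[1,99]).round(1),'L',np.percentile(I[:,2],[1,99]).round(1))
E
python3 - <<'E'
from h import *
T=TOP-16*N
st();rel(T);pile(T)
E
```

```text
t 13.625 [466.1 -54.2 272.7] [-90.1 -29.9   6.2] F [0.  0.2 0.6] w 63.0 q [ 45.  -6. -37. 128. -22.  29.  30.]
rel U,N,L [ -1.7 199.8  -0.9] rot err [ 0.12 -0.12 -0.06]
side 1021 face N 0.3 U [-25.8  23.5] L [-46.3  42.3]
top 421 face N -0.2 U [-20.7  23. ] L [-40.   44.6]
```

Emit:
step_arm(moves=[[[1,6,0.5],[0,0,0],0.74],[[1,8,0.5],[0,0,0],0.74],[[0.7,8,0],[0,0,0],0.74],[[0,6,0],[0,0,0],0.74],[[0,4,0],[0,0,0],0.74]])

```text
time: 14.35
eef_pos: [485.1, -50.4, 245.8]
eef_rot: [-90.0, -30.0, 6.3]
wrist_force: [-0.1, -0.4, 0.8]
gripper_width: 63.4
```

Emit:
step_arm(moves=[[[0,4,0],[0,0,0],0.74],[[0,3,0],[0,0,0],0.74],[[0,3,0],[0,0,0],0.74],[[0,0,0],[0,0,0],0.74],[[0,0,0],[0,0,0],0.74]])

```text
time: 14.98
eef_pos: [490.0, -49.9, 237.9]
eef_rot: [-90.1, -30.0, 6.3]
wrist_force: [-0.7, -0.5, 0.1]
gripper_width: 63.1
```

```bash
python3 - <<'E'
from h import *
st();rel(TOP-16*N)
E
```

```text
t 14.975 [490.  -49.9 237.9] [-90.1 -30.    6.3] F [-0.7 -0.5  0.1] w 63.1 q [ 45.   1. -40. 127. -13.  23.  22.]
rel U,N,L [  1.9 157.5   0.7] rot err [0.05 0.01 0.01]
```

Emit:
step_arm(moves=[[[0,0,0],[0,0,0],0.65],[[0,0,0],[0,0,0],0.55],[[0,0,0],[0,0,0],0.4],[[0,0,0],[0,0,0],0.2],[[0,0,0],[0,0,0],0]])

```text
time: 15.6
eef_pos: [489.7, -49.9, 238.1]
eef_rot: [-90.1, -30.0, 6.3]
wrist_force: [-6.7, 0.5, 7.4]
gripper_width: 48.8
```

Emit:
step_arm(moves=[[[0,-2,0],[0,0,0],0],[[0,-8,0],[0,0,0],0],[[0,-15,0],[0,0,0],0],[[0,-15,0],[0,0,0],0],[[0,-15,0],[0,0,0],0]])

```text
time: 16.23
eef_pos: [462.2, -52.8, 286.2]
eef_rot: [-90.1, -30.0, 6.3]
wrist_force: [-0.0, -0.5, -1.0]
gripper_width: 48.5
```

```bash
python3 - <<'E'
from h import *
st();rel(TOP-16*N);pile(TOP-32*N)
p0=TOP-16*N+N*(157.5+55)+U*1.9+L*.7
up=PL['s']+[0,0,16+157.5+15]
plan([(p0+(up-p0)*.45+[0,0,45],RD,6),(up+[0,0,18],RD,5),(up,RD,3),(up,RD,1)],start=(p0,RR))
E
```

```text
t 16.225 [462.2 -52.8 286.2] [-90.1 -30.    6.3] F [-0.  -0.5 -1. ] w 48.5 q [ 46.  -8. -37. 128. -23.  31.  31.]
rel U,N,L [  1.8 213.3   0.9] rot err [0.05 0.02 0.03]
side 642 face N 0.2 U [-25.4  23.6] L [-44.   40.2]
top 495 face N -0.3 U [-22.   23.1] L [-41.1  46.4]
[4.0, 1.0, -15.0] [0.0, -0.0, 0.087]
[4.0, 1.0, -15.0] [-0.0, -0.0, 0.088]
[4.0, 0.0, -15.0] [-0.0, -0.0, 0.087]
[4.0, 0.0, -15.0] [0.0, -0.0, 0.087]
[4.0, 0.0, -15.0] [-0.0, -0.0, 0.087]
--
[4.2, -0.5, -14.8] [-0.0, -0.0, 0.088]
[6.0, 15.0, -22.0] [0.0, -0.0, -0.0]
[6.0, 15.0, -22.0] [0.0, -0.0, -0.0]
[5.0, 15.0, -22.0] [-0.0, -0.0, -0.0]
[6.0, 15.0, -22.0] [-0.0, -0.0, -0.0]
--
[5.9, 14.9, -21.7] [-0.0, -0.0, -0.0]
[0.0, 6.0, 0.0] [-0.0, -0.0, -0.0]
[0.0, 6.0, 0.0] [-0.0, -0.0, -0.0]
[0.0, 6.0, 0.0] [-0.0, -0.0, -0.0]
[0.0, -0.0, 0.0] [-0.0, -0.0, -0.0]
--
end [ 536.9 -245.4  198.5]
```

Emit:
step_arm(moves=[[[4,1,-15],[0,0,0.087],0],[[4,1,-15],[0,0,0.088],0],[[4,0,-15],[0,0,0.087],0],[[4,0,-15],[0,0,0.087],0],[[4,0,-15],[0,0,0.087],0]])

```text
time: 16.95
eef_pos: [490.6, -125.8, 290.2]
eef_rot: [-90.0, -4.9, 6.3]
wrist_force: [-0.2, 0.9, -0.3]
gripper_width: 48.5
```

Emit:
step_arm(moves=[[[4,-0.5,-15],[0,0,0.088],0],[[6,15,-22],[0,0,0],0],[[6,15,-22],[0,0,0],0],[[5,15,-22],[0,0,0],0],[[6,15,-22],[0,0,0],0]])

```text
time: 17.58
eef_pos: [528.7, -225.4, 230.3]
eef_rot: [-90.0, 0.0, 6.3]
wrist_force: [0.8, 0.2, 0.1]
gripper_width: 48.7
```

Emit:
step_arm(moves=[[[6,15,-22],[0,0,0],0],[[0,6,0],[0,0,0],0],[[0,6,0],[0,0,0],0],[[0,6,0],[0,0,0],0],[[0,0,0],[0,0,0],0]])

```text
time: 18.2
eef_pos: [536.5, -245.2, 198.2]
eef_rot: [-90.0, 0.0, 6.3]
wrist_force: [-0.8, -0.7, -0.9]
gripper_width: 48.4
```

```bash
python3 - <<'E'
from h import *
st();p,R=pose();print("down err",np.degrees(Ro.from_matrix(R.T@RD).as_rotvec()).round(2),(R.T@(PL['s']+[0,0,173.5]-p)).round(1))
face("side",(240,320,400,470))
E
```

```text
t 18.2 [ 536.5 -245.2  198.2] [-90.    0.    6.3] F [-0.8 -0.7 -0.9] w 48.4 q [ 49.  25. -32. 103.  16.  56.  16.]
down err [ 0.02  0.05 -0.04] [ 0.4 14.7 -0.3]
side n 1151 z [36.4 40.4 43.3] rect [ 508. -436.] [432.6  55.4] 79.6
```

Emit:
step_arm(moves=[[[0.4,4,0],[0,0,0],0],[[0,4,0],[0,0,0],0],[[0,2,0],[0,0,0],0],[[0,1,0],[0,0,0],0],[[0,0.5,0],[0,0,0],0]])

```text
time: 18.88
eef_pos: [537.1, -246.0, 186.9]
eef_rot: [-90.0, 0.0, 6.3]
wrist_force: [0.6, -0.2, -0.6]
gripper_width: 48.3
```

Emit:
step_arm(moves=[[[0,0.4,0],[0,0,0],0],[[0,0.4,0],[0,0,0],0],[[0,0.4,0],[0,0,0],0],[[0,0.4,0],[0,0,0],0],[[0,0,0],[0,0,0],0]])

```text
time: 19.5
eef_pos: [537.1, -246.0, 185.3]
eef_rot: [-90.0, 0.0, 6.3]
wrist_force: [-0.6, 0.3, -0.4]
gripper_width: 48.3
```

Emit:
step_arm(moves=[[[0,0.4,0],[0,0,0],0],[[0,0.4,0],[0,0,0],0],[[0,0.2,0],[0,0,0],0],[[0,0,0],[0,0,0],0],[[0,0,0],[0,0,0],0]])

```text
time: 20.12
eef_pos: [537.1, -245.9, 184.4]
eef_rot: [-90.0, 0.0, 6.3]
wrist_force: [-0.5, -0.8, 0.1]
gripper_width: 48.7
```

Emit:
step_arm(moves=[[[0,0.4,0],[0,0,0],0],[[0,0.3,0],[0,0,0],0],[[0,0.3,0],[0,0,0],0],[[0,0,0],[0,0,0],0],[[0,0,0],[0,0,0],0]])

```text
time: 20.75
eef_pos: [537.2, -245.9, 184.3]
eef_rot: [-90.1, 0.0, 6.3]
wrist_force: [-3.0, 0.8, 7.8]
gripper_width: 48.8
```

Emit:
step_arm(moves=[[[0,0,0],[0,0,0],0.68],[[0,0,0],[0,0,0],0.74],[[0,0,0],[0,0,0],0.74],[[0,0,0],[0,0,0],0.74],[[0,-2,0],[0,0,0],0.74]])

```text
time: 21.38
eef_pos: [537.0, -245.9, 185.2]
eef_rot: [-90.0, 0.0, 6.3]
wrist_force: [0.5, -0.2, 0.3]
gripper_width: 63.2
```

Emit:
step_arm(moves=[[[0,-6,0],[0,0,0],0.74],[[0,-10,0],[0,0,0],0.74],[[0,-15,0],[0,0,0],0.74],[[0,-20,0],[0,0,0],0.74],[[0,-20,0],[0,0,0],0.74]])

```text
time: 22.0
eef_pos: [537.3, -245.9, 258.3]
eef_rot: [-90.1, -0.0, 6.3]
wrist_force: [0.7, -0.2, -0.6]
gripper_width: 63.0
```

```bash
python3 - <<'E'
from h import *
st();p,R=pose()
face("side",(262,372,362,468))
crop("side4",box=(180,150,480,470) if 0 else (150,165,550,465))
T=TOP-32*N
a=T+N*(157.5+45)+U*1
p[2]+=2
m=p+(a-p)*.6+[0,0,40]
e=plan([(m,RD,5),(a,RR,8),(a,RR,2)],start=(p,RD))
E
```

```text
t 22.0 [ 537.3 -245.9  258.3] [-90.1  -0.    6.3] F [ 0.7 -0.2 -0.6] w 63.0 q [ 50.  21. -33. 100.  13.  62.  18.]
side n 1497 z [23.2 26.6 29.1] rect [ 510.1 -425.5] [452.9  64.3] 80.7
[-5.0, -8.0, 24.0] [0.0, 0.0, 0.0]
[-5.0, -9.0, 24.0] [0.0, 0.0, 0.0]
[-5.0, -8.0, 24.0] [0.0, 0.0, 0.0]
[-5.0, -8.0, 24.0] [0.0, 0.0, 0.0]
[-4.4, -8.3, 23.6] [0.0, 0.0, 0.0]
--
[-2.0, 5.0, 10.0] [-0.0, 0.0, -0.065]
[-2.0, 5.0, 10.0] [-0.0, -0.0, -0.066]
[-3.0, 4.0, 10.0] [-0.0, -0.0, -0.065]
[-3.0, 5.0, 10.0] [0.0, -0.0, -0.066]
[-3.0, 4.0, 10.0] [0.0, -0.0, -0.065]
--
[-4.0, 4.0, 10.0] [-0.0, 0.0, -0.066]
[-3.0, 3.0, 10.0] [0.0, 0.0, -0.065]
[-4.5, 3.9, 9.7] [0.0, 0.0, -0.066]
[0.0, 0.0, 0.0] [-0.0, 0.0, 0.0]
[0.0, 0.0, 0.0] [-0.0, 0.0, 0.0]
--
end [474.9 -52.3 262.5]
```

View pics/side4.png

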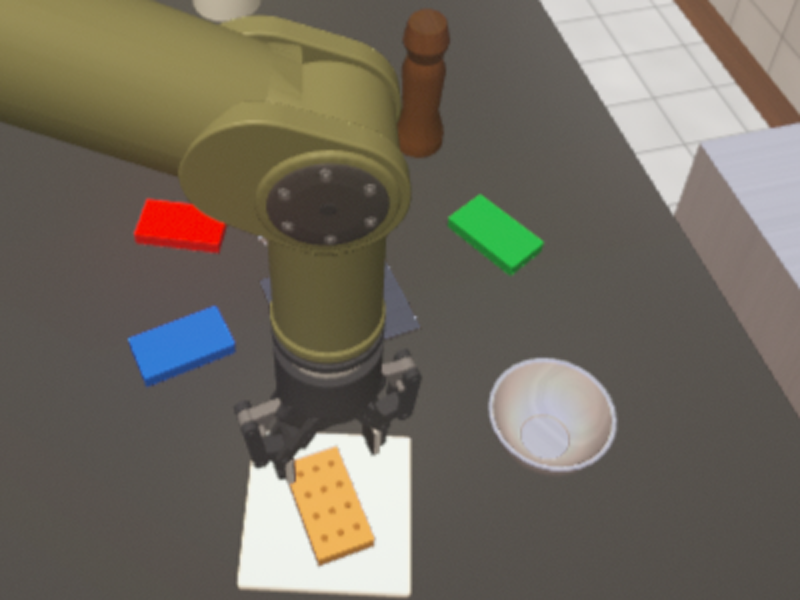

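The biscuit at (330,505) lies mid-plate, flat, and everything else is in place. Going back for the third, coming in higher because the posts now stand proud of the pile.

Emit:
step_arm(moves=[[[-5,-12,24],[0,0,0],0.74],[[-5,-13,24],[0,0,0],0.74],[[-5,-12,24],[0,0,0],0.74],[[-5,-12,24],[0,0,0],0.74],[[-5,-12,24],[0,0,0],0.74]])

```text
time: 22.72
eef_pos: [498.6, -128.5, 317.5]
eef_rot: [-90.0, 0.0, 6.3]
wrist_force: [0.1, -0.3, 0.2]
gripper_width: 63.4
```

Emit:
step_arm(moves=[[[-3,5,10],[0,0,-0.065],0.74],[[-3,5,10],[0,0,-0.066],0.74],[[-4,4,10],[0,0,-0.065],0.74],[[-4,5,10],[0,0,-0.066],0.74],[[-4,4,10],[0,0,-0.065],0.74]])

```text
time: 23.35
eef_pos: [478.4, -80.8, 291.6]
eef_rot: [-90.1, -18.8, 6.3]
wrist_force: [0.8, 0.9, 0.5]
gripper_width: 63.3
```

Emit:
step_arm(moves=[[[-5,4,10],[0,0,-0.066],0.74],[[-5,3,10],[0,0,-0.065],0.74],[[-5,4,10],[0,0,-0.066],0.74],[[0,0,0],[0,0,0],0.74],[[0,0,0],[0,0,0],0.74]])

```text
time: 23.98
eef_pos: [466.2, -52.7, 276.5]
eef_rot: [-90.1, -30.0, 6.3]
wrist_force: [0.1, -0.6, 0.4]
gripper_width: 63.2
```

```bash
python3 - <<'E'
from h import *
T=TOP-32*N
st();rel(T);pile(T)
E
```

```text
t 23.975 [466.2 -52.7 276.5] [-90.1 -30.    6.3] F [ 0.1 -0.6  0.4] w 63.2 q [ 48.  -7. -40. 128. -23.  30.  30.]
rel U,N,L [  0.4 218.9   0.5] rot err [ 0.06  0.02 -0.02]
side 1022 face N 0.3 U [-25.6  23.6] L [-44.2  44.8]
top 465 face N -0.1 U [-20.7  23.3] L [-37.9  46.5]
```

Aligned; 61.5 mm to go in.

Emit:
step_arm(moves=[[[1,8,-0.5],[0,0,0],0.74],[[0,11,0],[0,0,0],0.74],[[0,11,0],[0,0,0],0.74],[[0,10,0],[0,0,0],0.74],[[0,8,0],[0,0,0],0.74]])

```text
time: 24.7
eef_pos: [491.0, -50.1, 233.8]
eef_rot: [-90.0, -30.0, 6.3]
wrist_force: [0.3, -0.4, -0.5]
gripper_width: 63.4
```

Emit:
step_arm(moves=[[[0,5,0],[0,0,0],0.74],[[0,4,0],[0,0,0],0.74],[[0,3,0],[0,0,0],0.74],[[0,1.5,0],[0,0,0],0.74],[[0,0,0],[0,0,0],0.74]])

```text
time: 25.32
eef_pos: [497.5, -49.5, 223.4]
eef_rot: [-90.1, -30.0, 6.3]
wrist_force: [-0.0, -0.7, 1.1]
gripper_width: 63.3
```

```bash
python3 - <<'E'
from h import *
st();rel(TOP-32*N)
E
```

```text
t 25.325 [497.5 -49.5 223.4] [-90.1 -30.    6.3] F [-0.  -0.7  1.1] w 63.3 q [ 46.   4. -42. 127.  -8.  21.  18.]
rel U,N,L [  1.1 157.2   0.2] rot err [0.05 0.01 0.01]
```

Emit:
step_arm(moves=[[[0,0,0],[0,0,0],0.65],[[0,0,0],[0,0,0],0.55],[[0,0,0],[0,0,0],0.4],[[0,0,0],[0,0,0],0.2],[[0,0,0],[0,0,0],0]])

```text
time: 25.95
eef_pos: [497.2, -49.6, 223.7]
eef_rot: [-90.1, -30.0, 6.3]
wrist_force: [-6.9, 1.0, 7.3]
gripper_width: 48.5
```

Emit:
step_arm(moves=[[[0,-2,0],[0,0,0],0],[[0,-8,0],[0,0,0],0],[[0,-15,0],[0,0,0],0],[[0,-20,0],[0,0,0],0],[[0,-25,0],[0,0,0],0]])

```text
time: 26.58
eef_pos: [462.1, -53.3, 284.1]
eef_rot: [-90.0, -30.0, 6.3]
wrist_force: [-0.1, -0.6, -1.2]
gripper_width: 48.3
```

```bash
python3 - <<'E'
from h import *
st();rel(TOP-32*N);pile(TOP-48*N)
p0=TOP-32*N+N*(157.2+70)+U*1.1+L*.2
up=PL['r']+[0,0,32+157.7+15]
plan([(p0+(up-p0)*.4+[0,0,50],RD,6),(up+[0,0,20],RD,7),(up,RD,2)],start=(p0,RR))
E
```

```text
t 26.575 [462.1 -53.3 284.1] [-90.  -30.    6.3] F [-0.1 -0.6 -1.2] w 48.3 q [ 50.  -8. -41. 128. -25.  31.  32.]
rel U,N,L [  0.6 227.6   0.4] rot err [-0.01  0.   -0.04]
side 760 face N 0.3 U [-25.3  23.3] L [-42.9  45.6]
top 487 face N -0.2 U [-19.1  22.7] L [-35.9  47.8]
[8.0, 0.0, 20.0] [0.0, -0.0, 0.087]
[8.0, 0.0, 21.0] [-0.0, -0.0, 0.088]
[9.0, -1.0, 20.0] [-0.0, -0.0, 0.087]
[8.0, -2.0, 21.0] [0.0, -0.0, 0.087]
[8.0, -2.0, 20.0] [-0.0, -0.0, 0.087]
--
[7.3, -2.9, 21.0] [-0.0, -0.0, 0.088]
[9.0, 10.0, 26.0] [0.0, -0.0, -0.0]
[10.0, 10.0, 27.0] [-0.0, -0.0, -0.0]
[9.0, 11.0, 26.0] [-0.0, -0.0, -0.0]
[10.0, 10.0, 26.0] [0.0, -0.0, -0.0]
--
[9.0, 10.0, 27.0] [0.0, -0.0, -0.0]
[10.0, 10.0, 26.0] [0.0, -0.0, -0.0]
[9.1, 10.6, 26.5] [-0.0, -0.0, -0.0]
[-0.0, 10.0, -0.0] [-0.0, -0.0, -0.0]
[-0.0, 10.0, -0.0] [-0.0, -0.0, -0.0]
--
end [538.4 264.3 214.7]
```

Emit:
step_arm(moves=[[[8,0,20],[0,0,0.087],0],[[8,0,21],[0,0,0.088],0],[[9,-1,20],[0,0,0.087],0],[[8,-2,21],[0,0,0.087],0],[[8,-2,20],[0,0,0.087],0]])

```text
time: 27.3
eef_pos: [488.7, 52.7, 302.3]
eef_rot: [-90.0, -4.9, 6.3]
wrist_force: [-0.7, 1.1, -1.0]
gripper_width: 48.2
```

Emit:
step_arm(moves=[[[7,-3,21],[0,0,0.088],0],[[9,10,26],[0,0,0],0],[[10,10,27],[0,0,0],0],[[9,11,26],[0,0,0],0],[[10,10,26],[0,0,0],0]])

```text
time: 27.92
eef_pos: [519.3, 183.1, 263.6]
eef_rot: [-90.0, 0.0, 6.3]
wrist_force: [-0.1, -1.1, -0.6]
gripper_width: 48.3
```

Emit:
step_arm(moves=[[[9,10,27],[0,0,0],0],[[10,10,26],[0,0,0],0],[[9,10,26],[0,0,0],0],[[0,9,0],[0,0,0],0],[[0,6,0],[0,0,0],0]])

```text
time: 28.55
eef_pos: [538.0, 263.2, 218.5]
eef_rot: [-90.1, 0.1, 6.3]
wrist_force: [0.3, -0.7, -0.9]
gripper_width: 48.5
```

Emit:
step_arm(moves=[[[0,0,0],[0,0,0],0],[[0,0,0],[0,0,0],0],[[0,0,0],[0,0,0],0],[[0,0,0],[0,0,0],0],[[0,0,0],[0,0,0],0]])

```text
time: 29.18
eef_pos: [538.2, 263.7, 220.3]
eef_rot: [-90.0, -0.0, 6.3]
wrist_force: [-0.5, -1.1, -1.6]
gripper_width: 48.7
```

```bash
python3 - <<'E'
from h import *
st();p,R=pose();print("down err",np.degrees(Ro.from_matrix(R.T@RD).as_rotvec()).round(2),(R.T@(PL['r']+[0,0,32+158]-p)).round(1))
p,d=crop("side5",box=(190,130,330,235))
E
```

```text
t 29.175 [538.2 263.7 220.3] [-90.   -0.    6.3] F [-0.5 -1.1 -1.6] w 48.7 q [ 13.  31. -52. 100.  28.  62. -42.]
down err [ 0.05 -0.02  0.  ] [ 0.3 20.3  0.6]
```

View pics/side5.png

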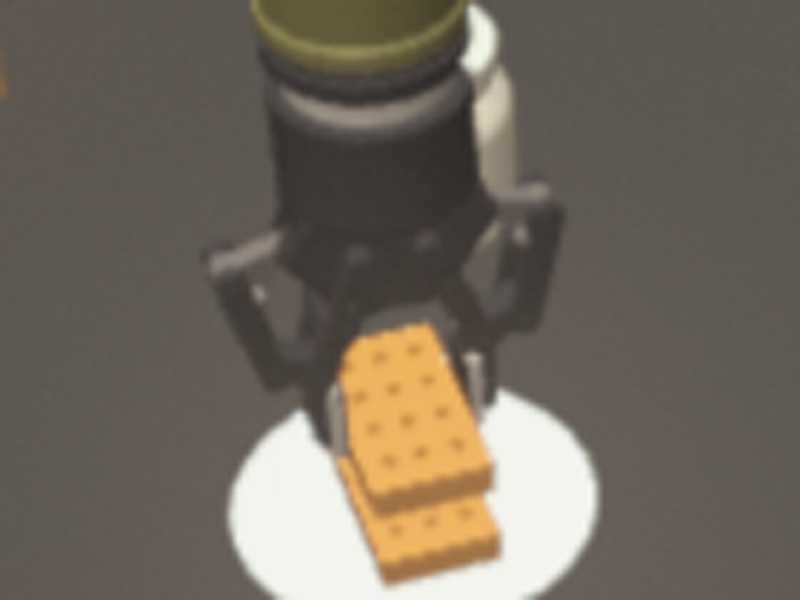

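The biscuit is held level above the first one, which lies in the middle of the round plate. Expecting touch at TCP z of about 200.

Emit:
step_arm(moves=[[[0,5,0],[0,0,0],0],[[0,6,0],[0,0,0],0],[[0,4,0],[0,0,0],0],[[0,2,0],[0,0,0],0],[[0,1,0],[0,0,0],0]])

```text
time: 29.85
eef_pos: [538.1, 263.8, 201.9]
eef_rot: [-90.0, 0.0, 6.3]
wrist_force: [0.1, -0.5, -0.1]
gripper_width: 48.6
```

Emit:
step_arm(moves=[[[0,0.4,0],[0,0,0],0],[[0,0.4,0],[0,0,0],0],[[0,0.3,0],[0,0,0],0],[[0,0,0],[0,0,0],0],[[0,0,0],[0,0,0],0]])

```text
time: 30.48
eef_pos: [538.1, 263.8, 201.0]
eef_rot: [-90.0, 0.0, 6.3]
wrist_force: [-0.1, -0.3, -0.5]
gripper_width: 48.3
```

Emit:
step_arm(moves=[[[0,0.4,0],[0,0,0],0],[[0,0.4,0],[0,0,0],0],[[0,0.3,0],[0,0,0],0],[[0,0,0],[0,0,0],0],[[0,0,0],[0,0,0],0]])

```text
time: 31.1
eef_pos: [538.1, 263.8, 200.1]
eef_rot: [-90.1, 0.0, 6.3]
wrist_force: [-1.6, -1.0, 3.4]
gripper_width: 48.5
```

Emit:
step_arm(moves=[[[0,0.3,0],[0,0,0],0],[[0,0.2,0],[0,0,0],0],[[0,0,0],[0,0,0],0],[[0,0,0],[0,0,0],0],[[0,0,0],[0,0,0],0]])

```text
time: 31.72
eef_pos: [538.1, 263.9, 200.1]
eef_rot: [-90.1, 0.0, 6.3]
wrist_force: [-2.7, -1.8, 6.9]
gripper_width: 48.3
```

Emit:
step_arm(moves=[[[0,0,0],[0,0,0],0.68],[[0,0,0],[0,0,0],0.74],[[0,0,0],[0,0,0],0.74],[[0,0,0],[0,0,0],0.74],[[0,-2,0],[0,0,0],0.74]])

```text
time: 32.35
eef_pos: [538.0, 263.7, 201.2]
eef_rot: [-90.0, 0.0, 6.3]
wrist_force: [0.6, -0.4, 0.2]
gripper_width: 63.3
```

Emit:
step_arm(moves=[[[0,-6,0],[0,0,0],0.74],[[0,-10,0],[0,0,0],0.74],[[0,-15,0],[0,0,0],0.74],[[0,-20,0],[0,0,0],0.74],[[0,-20,0],[0,0,0],0.74]])

```text
time: 32.98
eef_pos: [538.2, 264.0, 274.3]
eef_rot: [-90.0, -0.0, 6.3]
wrist_force: [-0.8, 0.4, 1.3]
gripper_width: 62.9
```

```bash
python3 - <<'E'
from h import *
st();p,R=pose()
face("side",(200,180,330,260))
T=TOP-48*N
a=T+N*(157.2+78)+U*1
p[2]+=2
m=p+(a-p)*.6+[0,0,35]
e=plan([(m,RD,6),(a,RR,8),(a,RR,1)],start=(p,RD))
E
```

```text
t 32.975 [538.2 264.  274.3] [-90.   -0.    6.3] F [-0.8  0.4  1.3] w 62.9 q [ 15.  28. -55.  98.  24.  67. -40.]
side n 766 z [20.1 41.9 45.2] rect [ 506.  -166.6] [961.   61.5] 86.0
[-11.0, -6.0, -31.0] [0.0, 0.0, 0.0]
[-10.0, -6.0, -30.0] [0.0, 0.0, 0.0]
[-11.0, -6.0, -31.0] [0.0, 0.0, 0.0]
[-10.0, -6.0, -31.0] [0.0, 0.0, 0.0]
[-11.0, -6.0, -31.0] [0.0, 0.0, 0.0]
--
[-10.6, -5.4, -30.4] [0.0, 0.0, 0.0]
[-5.0, 4.0, -15.0] [-0.0, 0.0, -0.065]
[-6.0, 4.0, -16.0] [-0.0, -0.0, -0.066]
[-6.0, 4.0, -15.0] [-0.0, -0.0, -0.065]
[-6.0, 3.0, -16.0] [0.0, -0.0, -0.066]
--
[-6.0, 3.0, -15.0] [0.0, -0.0, -0.065]
[-6.0, 2.0, -15.0] [-0.0, 0.0, -0.066]
[-7.0, 2.0, -16.0] [0.0, 0.0, -0.065]
[-6.7, 1.9, -15.0] [0.0, 0.0, -0.066]
[0.0, -0.0, -0.0] [-0.0, 0.0, 0.0]
--
end [466.6 -53.2 277. ]
```

The stack's top is at z 42, as expected. Fetching the last one.

Emit:
step_arm(moves=[[[-11,-6,-31],[0,0,0],0.74],[[-10,-6,-30],[0,0,0],0.74],[[-11,-6,-31],[0,0,0],0.74],[[-10,-6,-31],[0,0,0],0.74],[[-11,-6,-31],[0,0,0],0.74]])

```text
time: 33.65
eef_pos: [502.1, 104.1, 303.1]
eef_rot: [-90.1, -0.0, 6.3]
wrist_force: [-0.6, -0.2, 0.3]
gripper_width: 63.6
```

Emit:
step_arm(moves=[[[-10.5,-5.5,-30.5],[0,0,0],0.74],[[-5,4,-15],[0,0,-0.065],0.74],[[-6,4,-16],[0,0,-0.066],0.74],[[-6,4,-15],[0,0,-0.065],0.74],[[-6,3,-16],[0,0,-0.066],0.74]])

```text
time: 34.28
eef_pos: [480.5, 9.3, 291.1]
eef_rot: [-90.1, -15.1, 6.3]
wrist_force: [0.2, 0.0, 0.4]
gripper_width: 63.4
```

Emit:
step_arm(moves=[[[-6,3,-15],[0,0,-0.065],0.74],[[-6,2,-15],[0,0,-0.066],0.74],[[-7,2,-16],[0,0,-0.065],0.74],[[-6.5,2,-15],[0,0,-0.066],0.74],[[0,0,0],[0,0,0],0.74]])

```text
time: 34.9
eef_pos: [466.0, -54.1, 273.1]
eef_rot: [-90.1, -29.9, 6.2]
wrist_force: [0.1, -0.4, -0.2]
gripper_width: 63.5
```

Emit:
step_arm(moves=[[[0,0,0],[0,0,0],0.74],[[0,0,0],[0,0,0],0.74],[[0,0,0],[0,0,0],0.74],[[0,0,0],[0,0,0],0.74],[[0,0,0],[0,0,0],0.74]])

```text
time: 35.52
eef_pos: [466.8, -53.3, 273.4]
eef_rot: [-90.0, -30.0, 6.3]
wrist_force: [0.6, -0.3, -0.4]
gripper_width: 62.8
```

```bash
python3 - <<'E'
from h import *
T=TOP-48*N
st();rel(T);pile(T)
E
```

```text
t 35.525 [466.8 -53.3 273.4] [-90.  -30.    6.3] F [ 0.6 -0.3 -0.4] w 62.8 q [ 56.  -7. -47. 128. -25.  30.  33.]
rel U,N,L [-7.00e-01  2.32e+02 -2.00e-01] rot err [ 0.03  0.01 -0.  ]
side 1011 face N 0.2 U [-25.5  23.4] L [-42.8  46.2]
top 476 face N -0.3 U [-20.3  22.9] L [-33.6  47.8]
```

Emit:
step_arm(moves=[[[1,10,1],[0,0,0],0.74],[[1,14,1],[0,0,0],0.74],[[0,14,0],[0,0,0],0.74],[[0,12,0],[0,0,0],0.74],[[0,10,0],[0,0,0],0.74]])

```text
time: 36.25
eef_pos: [498.2, -48.1, 221.9]
eef_rot: [-90.0, -30.0, 6.3]
wrist_force: [-0.0, -0.4, 0.4]
gripper_width: 63.0
```

Emit:
step_arm(moves=[[[0,6,0],[0,0,0],0.74],[[0,4,0],[0,0,0],0.74],[[0,2.5,0],[0,0,0],0.74],[[0,1.5,0],[0,0,0],0.74],[[0,0,0],[0,0,0],0.74]])

```text
time: 36.88
eef_pos: [505.1, -47.2, 210.4]
eef_rot: [-90.1, -30.0, 6.3]
wrist_force: [-0.1, -0.8, -0.3]
gripper_width: 63.1
```

```bash
python3 - <<'E'
from h import *
st();rel(TOP-48*N)
E
```

```text
t 36.875 [505.1 -47.2 210.4] [-90.1 -30.    6.3] F [-0.1 -0.8 -0.3] w 63.1 q [ 51.   8. -48. 126.   2.  19.  10.]
rel U,N,L [  1.4 158.1   1.7] rot err [0.05 0.02 0.01]
```

Emit:
step_arm(moves=[[[0,0,0],[0,0,0],0.65],[[0,0,0],[0,0,0],0.55],[[0,0,0],[0,0,0],0.4],[[0,0,0],[0,0,0],0.2],[[0,0,0],[0,0,0],0]])

```text
time: 37.5
eef_pos: [504.9, -47.2, 210.7]
eef_rot: [-90.1, -30.0, 6.3]
wrist_force: [-6.8, -0.1, 9.1]
gripper_width: 48.9
```

Emit:
step_arm(moves=[[[0,-2,0],[0,0,0],0],[[0,-10,0],[0,0,0],0],[[0,-20,0],[0,0,0],0],[[0,-25,0],[0,0,0],0],[[0,-25,0],[0,0,0],0]])

```text
time: 38.12
eef_pos: [463.8, -51.6, 281.7]
eef_rot: [-90.0, -30.0, 6.3]
wrist_force: [0.3, -0.7, -1.2]
gripper_width: 48.3
```

```bash
python3 - <<'E'
from h import *
st();rel(TOP-48*N)
p0=TOP-48*N+N*(158.1+82)+U*1.4+L*1.7
up=PL['s']+[0,0,32+158+16]
plan([(p0+(up-p0)*.45+[0,0,50],RD,6),(up+[0,0,15],RD,5),(up,RD,3),(up,RD,1)],start=(p0,RR))
E
```

```text
t 38.125 [463.8 -51.6 281.7] [-90.  -30.    6.3] F [ 0.3 -0.7 -1.2] w 48.3 q [ 62.  -9. -52. 128. -29.  32.  36.]
rel U,N,L [  1.  240.6   1.8] rot err [ 0.02  0.   -0.  ]
[5.0, -1.0, -15.0] [0.0, -0.0, 0.087]
[5.0, -2.0, -15.0] [-0.0, -0.0, 0.088]
[5.0, -1.0, -15.0] [-0.0, -0.0, 0.087]
[4.0, -3.0, -15.0] [0.0, -0.0, 0.087]
[5.0, -2.0, -15.0] [-0.0, -0.0, 0.087]
--
[3.7, -3.5, -15.2] [-0.0, -0.0, 0.088]
[6.0, 14.0, -22.0] [0.0, -0.0, -0.0]
[5.0, 14.0, -22.0] [0.0, -0.0, -0.0]
[6.0, 15.0, -22.0] [-0.0, -0.0, -0.0]
[5.0, 14.0, -22.0] [-0.0, -0.0, -0.0]
--
[6.0, 14.0, -22.3] [-0.0, -0.0, -0.0]
[-0.0, 5.0, 0.0] [-0.0, -0.0, -0.0]
[-0.0, 5.0, 0.0] [-0.0, -0.0, -0.0]
[-0.0, 5.0, 0.0] [-0.0, -0.0, -0.0]
[-0.0, -0.0, 0.0] [-0.0, -0.0, -0.0]
--
end [ 536.9 -245.4  216. ]
```

Emit:
step_arm(moves=[[[5,-1,-15],[0,0,0.087],0],[[5,-2,-15],[0,0,0.088],0],[[5,-1,-15],[0,0,0.087],0],[[4,-3,-15],[0,0,0.087],0],[[5,-2,-15],[0,0,0.087],0]])

```text
time: 38.75
eef_pos: [492.0, -124.8, 298.3]
eef_rot: [-90.1, -4.9, 6.3]
wrist_force: [0.2, 0.3, -0.7]
gripper_width: 48.3
```

Emit:
step_arm(moves=[[[3.5,-3.5,-15],[0,0,0.088],0],[[6,14,-22],[0,0,0],0],[[5,14,-22],[0,0,0],0],[[6,15,-22],[0,0,0],0],[[5,14,-22],[0,0,0],0]])

```text
time: 39.38
eef_pos: [528.4, -224.5, 244.3]
eef_rot: [-90.0, -0.0, 6.3]
wrist_force: [0.7, 0.4, -0.8]
gripper_width: 48.3
```

Emit:
step_arm(moves=[[[6,14,-22.5],[0,0,0],0],[[0,5,0],[0,0,0],0],[[0,5,0],[0,0,0],0],[[0,5,0],[0,0,0],0],[[0,0,0],[0,0,0],0]])

```text
time: 40.0
eef_pos: [536.5, -244.7, 216.0]
eef_rot: [-90.0, 0.0, 6.3]
wrist_force: [0.5, 1.0, 0.1]
gripper_width: 48.5
```

```bash
python3 - <<'E'
from h import *
p,d=crop("side6",box=(230,330,390,450))
st();p,R=pose();print("down err",np.degrees(Ro.from_matrix(R.T@RD).as_rotvec()).round(2),(R.T@(PL['s']+[0,0,32+158]-p)).round(1))
E
```

```text
t 40.05 [ 536.6 -244.9  216.2] [-90.1   0.    6.3] F [-0.2  0.1 -0.2] w 48.5 q [ 60.  28. -47. 102.  24.  60.  11.]
down err [ 0.05  0.03 -0.02] [ 0.2 16.2 -0.5]
```

View pics/side6.png

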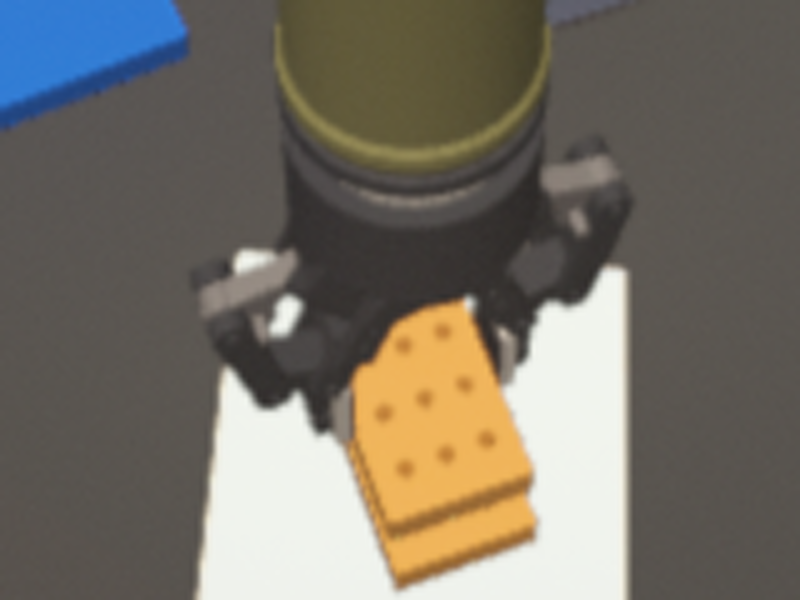

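The last biscuit is level and in line above the other. This grip is about 0.6 mm farther back, so touch should come at z of about 200.7.

Emit:
step_arm(moves=[[[0,4,0],[0,0,0],0],[[0,4,0],[0,0,0],0],[[0,3,0],[0,0,0],0],[[0,1.5,0],[0,0,0],0],[[0,1,0],[0,0,0],0]])

```text
time: 40.67
eef_pos: [536.6, -245.5, 202.3]
eef_rot: [-90.0, 0.0, 6.3]
wrist_force: [0.2, 0.5, 0.2]
gripper_width: 48.4
```

Emit:
step_arm(moves=[[[0,0.4,0],[0,0,0],0],[[0,0.4,0],[0,0,0],0],[[0,0.2,0],[0,0,0],0],[[0,0,0],[0,0,0],0],[[0,0,0],[0,0,0],0]])

```text
time: 41.3
eef_pos: [536.6, -245.5, 201.5]
eef_rot: [-90.0, 0.0, 6.3]
wrist_force: [0.4, -0.6, -0.5]
gripper_width: 48.3
```

Emit:
step_arm(moves=[[[0,0.3,0],[0,0,0],0],[[0,0.3,0],[0,0,0],0],[[0,0.2,0],[0,0,0],0],[[0,0,0],[0,0,0],0],[[0,0,0],[0,0,0],0]])

```text
time: 41.92
eef_pos: [536.6, -245.4, 200.9]
eef_rot: [-90.0, 0.0, 6.3]
wrist_force: [-0.9, -0.1, 2.5]
gripper_width: 48.3
```

Emit:
step_arm(moves=[[[0,0.3,0],[0,0,0],0],[[0,0.2,0],[0,0,0],0],[[0,0,0],[0,0,0],0],[[0,0,0],[0,0,0],0],[[0,0,0],[0,0,0],0]])

```text
time: 42.55
eef_pos: [536.7, -245.4, 200.8]
eef_rot: [-90.1, 0.0, 6.3]
wrist_force: [-2.2, 0.7, 7.2]
gripper_width: 48.1
```

Emit:
step_arm(moves=[[[0,0,0],[0,0,0],0.68],[[0,0,0],[0,0,0],0.74],[[0,0,0],[0,0,0],0.74],[[0,0,0],[0,0,0],0.74],[[0,-2,0],[0,0,0],0.74]])

```text
time: 43.18
eef_pos: [536.5, -245.5, 202.1]
eef_rot: [-90.0, 0.0, 6.3]
wrist_force: [0.5, -0.2, 0.2]
gripper_width: 62.8
```

Emit:
step_arm(moves=[[[0,-6,0],[0,0,0],0.74],[[0,-10,0],[0,0,0],0.74],[[0,-20,0],[0,0,0],0.74],[[0,-30,0],[0,0,0],0.74],[[0,-30,0],[0,0,0],0.74]])

```text
time: 43.8
eef_pos: [536.8, -245.2, 300.5]
eef_rot: [-90.1, -0.0, 6.3]
wrist_force: [0.2, -0.2, 0.8]
gripper_width: 63.1
```

Emit:
step_arm(moves=[[[-20,-20,20],[0,0,0],0.74],[[-20,-10,30],[0,0,0],0.74],[[-20,0,30],[0,0,0],0.74],[[-10,0,30],[0,0,0],0.74],[[0,0,10],[0,0,0],0.74]])

```text
time: 44.42
eef_pos: [453.7, -131.9, 329.2]
eef_rot: [-90.2, 0.0, 6.4]
wrist_force: [0.1, -0.9, -0.2]
gripper_width: 63.3
```

```bash
python3 - <<'E'
from h import *
st()
for n in("side","top"):
    p,d=bot.capture(n);P=pts(n,d);m=orange(p)>0
    w=cv2.inRange(p,(170,170,170),(255,255,255))
    for k in"rs":
        c=PL[k];i=m&(abs(P[...,0]-c[0])<70)&(abs(P[...,1]-c[1])<70)&(P[...,2]>36)&(P[...,2]<50)
        if i.sum()>30:
            I=P[i];r=cv2.minAreaRect(I[:,:2].astype(np.float32))
            cen=I.mean(0);nn=np.linalg.svd(I-cen,full_matrices=0)[2][2]
            print(n,k,i.sum(),'z',np.median(I[:,2]).round(1),'ctr off',(np.array(r[0])-c[:2]).round(1),np.round(r[1],1),'tilt',np.degrees(np.arccos(abs(nn[2]))).round(1))
        j=(w>0)&(np.hypot(P[...,0]-c[0],P[...,1]-c[1])<130)&(P[...,2]>4)&(P[...,2]<15)
        if j.sum()>200:
            q=P[j][:,:2].astype(np.float32);print('  plate',np.round(cv2.minAreaRect(q)[0],1),np.round(cv2.minAreaRect(q)[1],1))
    if n=="side":cv2.imwrite("pics/side7.png",p[:,:,::-1])
E
```

```text
t 44.425 [ 453.7 -131.9  329.2] [-90.2   0.    6.4] F [ 0.1 -0.9 -0.2] w 63.3 q [ 70.   3. -58. 112.   3.  67.  18.]
side r 426 z 42.5 ctr off [ 4.3 -0.3] [41.1 93.9] tilt 0.6
  plate [575.3 251.8] [149.1  70.1]
side s 1528 z 42.5 ctr off [-1.2 -0.3] [49.3 89.7] tilt 0.4
  plate [ 536.9 -246.4] [141.3 138.4]
  plate [537.3 264.7] [147.2 146.3]
  plate [ 538.3 -245.5] [140.3 136.6]
```

View pics/side7.png

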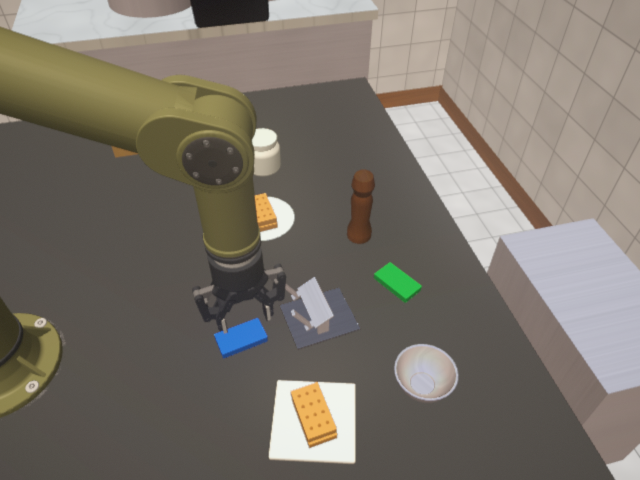

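The rack is empty, with stacks of two at (314,413) on the square plate and (265,212) on the round one, partly hidden by the arm. The plates and bystanders are unmoved. Handing in.

```bash
python3 -c "
from plant import bot
print(bot.finish_job())"
```

```text
the job is handed in; nothing more can be done
None
```

I dealt the four biscuits in the order round, square, round, square, and handed the job in at about 44 s of the 72 s allowed. Each was gripped across its 50 mm side and lowered in sub-millimetre steps until the wrist felt it touch, at 7–9 N, before I let go.

**Last checks:**
- **Stacks:** both top faces read z 42.5 mm (42 expected), tilted no more than 0.6°. The square plate's stack was about 1 mm off the plate's centre.
- **Round plate:** the arm partly hid this stack in the final side view. Its 4 mm offset and that view's plate position came from an incomplete outline. The tool stood within 1 mm of the centre when it let go.
- **Plates:** in the top view, both were within about 2 mm of where they started. The side view agreed for the square plate.
- **Bystanders:** the mill, bowl and tub looked unmoved in the final side picture; I did not measure them.

The top camera gave no reading on either stack at the end, so those stack figures rest on the side camera alone.

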